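# Send the parts lift to level three: push the lever through its H gate

### The job

The parts lift's selector lever stands somewhere along the left-hand side of its H-shaped gate. Using only the outside of the fingers, gently push it to the middle, across to the right and then forward, away from the robot, until it is fully home in the third slot (three green dots), without letting it run into the fourth slot (four black dots), and then come clear. Only push: do not pull up the lever's sprung black knob, and leave everything else on the bench where it is.

Things in the scene. Friction and masses are not known exactly. Their poses are not given: they have to be found in the camera images.
- selector: fixed yellow box 220 x 170 x 86 mm on a steel foot, topped by a grey gate plate 176 x 132 mm, its top 100 mm above the bench. Origin: centre of its underside; x forward (roughly away from the robot), y left, z up; place and yaw (within 0.35 rad) vary. Slots: one forward left (1 black dot), two back left (2), three forward right (3 green dots), four back right (4 black).
- across (a joint): sideways lean of the lever about the selector's x axis, rad: -0.23 fully left (starts near there), +0.23 fully right. Crosses over only with shift near 0 (within about 0.05; the dividing tongues' rounded noses guide a lever slightly off). Stays where left; 2 to 3 N at the knob moves it.
- shift (a joint): fore-aft lean of the lever about the selector's y axis (which leans with across), rad: +0.30 fully forward, -0.30 fully back, 0 middle; starts anywhere along the left side. Stays where left; about 2 to 3 N at the knob moves it, and rubber stops cushion both ends (also of across).
- knob (a joint): how far the knob is pulled up along the lever against its spring, m: 0 down, 0.008 fully up; lifting starts at about 8 N. Must stay down.
- knob_center (a point): centre of the black ball knob, 44 mm diameter, on a 12 mm steel shank with a red collar. The lever turns about a pivot 30 mm above the bench on the selector's z axis; the knob centre is 170 mm from it: 200 mm above the bench when upright, about 188 mm at a slot's end, 50 mm forward or back and 37 mm to the side of the selector's centre.
- third_slot (a point): top of the gate plate at the forward right slot's end, in the selector's frame 22 mm forward, 16 mm right, 100 mm up. The H has two fore-aft slots, centred 16 mm left and right, joined by a cross channel through the plate's centre
- carton: bystander: brown cardboard carton 110 x 90 x 70 mm, left of the selector; origin centre of its underside
- white_box: bystander: white box 60 x 70 x 110 mm high, right of the selector; origin centre of its underside
- spray_can: bystander: can with a blue label, 60 mm diameter, 170 mm high, beyond the selector; origin centre of its underside
- green_bin: bystander: green open bin 170 x 110 x 70 mm with small boxes standing in it (up to 78 mm high), far right; origin centre of its underside
- tape_roll: bystander: grey tape roll lying flat, 100 mm diameter, 48 mm high, far left; origin centre of its underside
- screwdriver: bystander: orange screwdriver lying right of the white box; origin at its middle, on its underside
- coupling: bystander: blue stepped pipe coupling 60 mm diameter, 60 mm high, beyond the selector; origin centre of its underside

How it is judged:
By the outcome, as a careful person would: the job done as asked, in the order asked, and still so for the second after the job is handed in, with the robot touching nothing.
It also fails if it takes over 48 s, if anything falls off the work surface, if the arm or the gripper's body presses on something with over 40 N, if the wrist force passes 120 N, or if a joint passes its speed limit or range.

### The arm

A 6-joint arm with a two-finger parallel gripper is mounted at the origin on the work surface. World frame = base frame: x ahead of the robot, y to its left, z up, the work surface at z = 0. Lengths are in m, angles in degrees, forces in N, time in s.
With the tool pointing down it reaches from about 0.4 to 0.825 m from the base axis. Payload 7 kg.
Tool frame: the origin (TCP) lies on the centre line of the jaws, within the pads' length; the fingertips stand 14 mm ahead of it and the grasp point (between the pads) lies 5 mm behind it; z points along the fingers, y is the line along which they close (so a half turn about z gives the same grasp; the last joint's range is limited). The gripper opens to 88 mm and grips with 3 to 60 N. Pads are 19 mm wide; open, the fingers measure 130 mm over their backs; the gripper's body (78 mm by 193 mm) begins 47 mm behind the grasp point.
Start: joints at [-51.446, 20.546, 0.682, 0, -70.136, -16.507], TCP at [0.253, -0.626, 0.241] pointing down, gripper open.
Joint ranges: [-176.03, 176.03], [-82.01, 121.73], [-58.28, 71.71], [-173.87, 95.51], [-174.79, -0.11], [-173.66, 173.66]. Speed limits (degrees/s): [136.94, 136.94, 172.46, 180, 180, 180].

### API

Orientations are given as [roll, pitch, yaw] about the fixed x, y, z axes, in that order (R = Rz(yaw) Ry(pitch) Rx(roll)).
In Python, from plant import r gives the robot as it stands.
- The arm moves only by the tool send_rows, never from a script. Its argument "steps" is a list of rows, each an object with "dp": the shift along the tool's x, y, z in mm, a list of three; "roll": the turn about the tool's z in rad; "jaw": the opening in per cent of the stroke, from 0 (shut) to 100 (fully open). In form: [{"dp": [tx, ty, tz], "roll": roll, "jaw": jaw}, ...]. A call has 1 to 5 rows; each row is the pose to reach, as a shift and turn from the pose commanded when the call began, along the tool's axes at that moment; what a row does not reach only later rows make up. A row lasts 1/8 s, in which the tool goes at most 62.5 mm and 10.7 degrees, less where a joint would pass 70% of its speed; a pose out of reach is approached as far as the arm can. A call with a gripper value outside its range is refused whole. The fingers move at their own pace and stop on an object; "newtons" is the grip in N (left out, the last holds). Time passes only in rows, so rows that repeat a pose let the fingers close. It gives the time, the measured TCP pose, the force, the opening and the grip force at its end, in the units of the state.
- r.get_state(): the state, without advancing time (a new reading comes with each control period).
- r.capture(name): name is "side" or "top" or "wrist"; returns a dict with "image" (384x512x3 uint8, blue, green, red), "K" (3x3 intrinsics, pixels), "dist" ([k1, k2, p1, p2, k3] as OpenCV has them; the pictures are not rectified), "rvec" (rotation vector, rad) and "tvec" (3), from world to camera coordinates, as OpenCV has them. Camera axes: x right, y down, z forward; pixel columns grow to the right and rows downward; lengths in m; the calibration is good to about 2 mm. A picture is of the moment at which its call begins. There is no depth.
- r.close_job(): hands the job in; it is judged then, once.
The state is a dict: "time_s": time; "joints": joint angles; "qd": joint speeds; "joint_torque": joint torques, N m; "tcp_pos": TCP position; "eef_rot": TCP orientation; "contact_force": force on the tool from outside, world axes, zero at the start; "moment": the same for the moment, N m; "gripper_width": finger opening in m; "gripper_force": force on a finger pad.
Only numpy, scipy, OpenCV 4.12 (cv2) and the standard library are available. Lean on these libraries where they do the work, as an engineer would, in place of code of your own. Each camera call takes 0.05 s, during which the arm holds its last target. There are 200 camera calls.

## Working session

There is one attempt and no reset: what is moved stays moved. The work goes in short steps, Python scripts to look and compute and a tool call to move; the robot and the scene stay as the last step left them, time stands still between calls to the robot, and variables do not carry over. Pictures are saved under pics/ and viewed, at most 13 in all, crops included, and the job is handed in when it is done.

Besides the shell and the picture viewer there is one more tool, called after "Emit:" as a command line: name --argument value ..., lists and objects as JSON in quotes. send_rows: Moves the arm, as the interface text tells. Its arguments: {"type":"object","properties":{"steps":{"type":"array","items":{"type":"object","properties":{"dp":{"type":"array","items":{"type":"number"}},"roll":{"type":"number"},"jaw":{"type":"number"}}}},"newtons":{"type":"number"}},"required":["steps"]}

```bash
mkdir -p pics; python3 - <<'E'
from plant import r
import cv2
for n in("top","side"):
    c=r.capture(n); cv2.imwrite(f"pics/{n}0.png",cv2.resize(c["image"],(800,600),interpolation=cv2.INTER_CUBIC))
    R=cv2.Rodrigues(c["rvec"])[0]; print(n,-R.T@c["tvec"].ravel(),R[2])
s=r.get_state(); print(s)
E
```

```text
top [ 0.48700493 -0.00937111  1.14917893] [ 0.1492115  -0.00317841 -0.9888002 ]
side [0.55984215 1.00175203 0.88426709] [ 0.05738205 -0.80102184 -0.5958786 ]
{'time_s': 0.1, 'joints': array([-5.14477611e+01,  2.05858346e+01,  6.40560318e-01, -1.84077502e-02,
       -7.01351728e+01, -1.65064521e+01]), 'qd': array([-0.06419671, -0.16908639,  0.18636824,  0.13423172, -0.08667809,
        0.04457149]), 'joint_torque': array([-1.49534964e-03, -5.84159768e+01,  2.93750060e+01,  7.01540977e+00,
        1.01879615e-02, -9.84885355e-05]), 'tcp_pos': array([ 0.25318786, -0.62528183,  0.23974282]), 'eef_rot': array([ 1.79917951e+02, -6.26664159e-03, -1.57960476e+02]), 'contact_force': array([0.37461119, 0.18362411, 0.2319012 ]), 'moment': array([0.01083958, 0.05876463, 0.0081013 ]), 'gripper_force': 0.0, 'gripper_width': 0.08754496553252224}
```

View pics/top0.png

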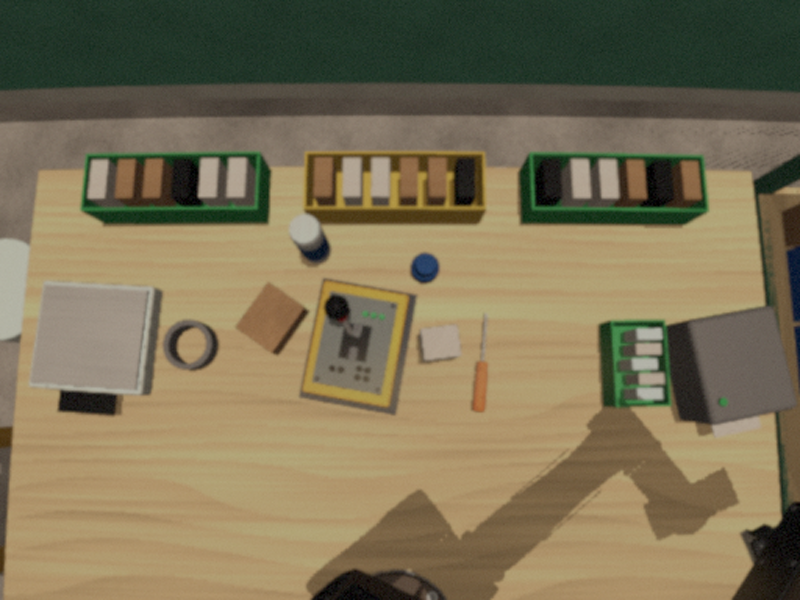

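View pics/side0.png

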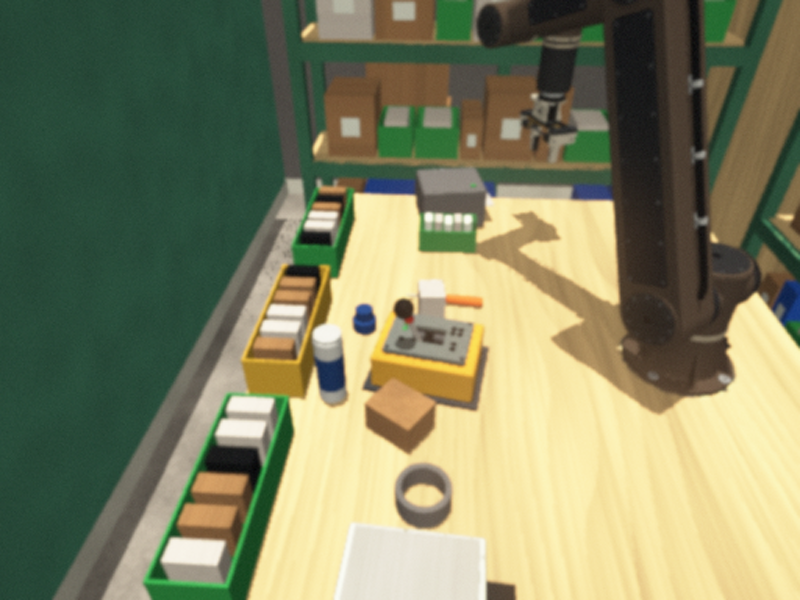

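The top view shows the selector centred near (358,345) with the knob forward left at about (337,307). The side view puts the knob at (404,309). I'll enlarge the gate for pixel positions.

```bash
python3 - <<'E'
import cv2
from plant import r
a=r.capture("top")["image"][170:275,180:320]; b=r.capture("side")["image"][170:270,220:330]
cv2.imwrite("pics/t1.png",cv2.resize(a,None,fx=5.5,fy=5.5,interpolation=cv2.INTER_CUBIC))
cv2.imwrite("pics/s1.png",cv2.resize(b,None,fx=6,fy=6,interpolation=cv2.INTER_CUBIC))
E
```

```text
(no output)
```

View pics/t1.png

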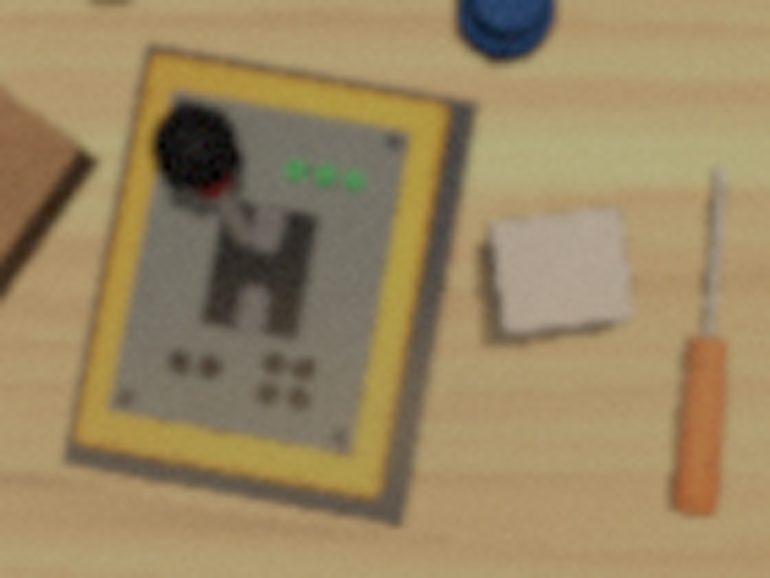

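View pics/s1.png

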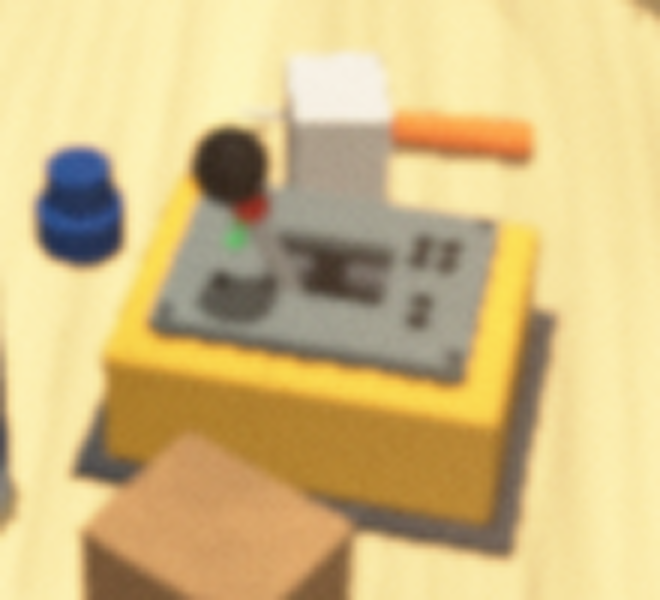

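The top crop shows plate corners at (172,93), (408,133), (352,455) and (110,408), and the knob at (198,147). In the side crop the knob is at (231,163), with plate corners near (152,325), (497,225) and (462,380).

```bash
cat > h.py <<'E'
import numpy as np,cv2
from scipy.optimize import least_squares
def proj(c,P): return cv2.projectPoints(np.atleast_2d(P).astype(float),c["rvec"],c["tvec"],c["K"],c["dist"])[0][:,0]
def px(p,f,o): return (np.array(p,float)+.5)/f-.5+np.array(o)
def pose(s,P): 
    c_,s_=np.cos(s[2]),np.sin(s[2]); P=np.atleast_2d(P)
    return np.c_[s[0]+c_*P[:,0]-s_*P[:,1], s[1]+s_*P[:,0]+c_*P[:,1],P[:,2]]
def knob(a,b): # across a, shift b -> selector frame (right = -y)
    Rx=cv2.Rodrigues(np.array([a,0,0.]))[0]; Ry=cv2.Rodrigues(np.array([0,b,0.]))[0]
    return Rx@Ry@np.array([0,0,.17])+[0,0,.03]
def fitknob(s,obs,x0):
    f=lambda q:np.concatenate([(proj(c,pose(s,knob(*q)))[0]-u) for c,u in obs])
    return least_squares(f,x0)
E
python3 - <<'E'
from h import *; from plant import r
t=r.capture("top"); s=r.capture("side")
T=px([(172,93),(408,133),(352,455),(110,408)],5.5,(180,170)); S=px([(152,325),(497,225),(462,380)],6,(220,170))
C=np.array([[.088,.066,.1],[.088,-.066,.1],[-.088,-.066,.1],[-.088,.066,.1]])
f=lambda q:np.concatenate([(proj(t,pose(q,C))-T).ravel(),(proj(s,pose(q,C[[0,2,3]]))-S).ravel()])
o=least_squares(f,[.55,.1,-.1]); print(o.x,o.fun.round(1))
kt,ks=px((198,147),5.5,(180,170)),px((231,163),6,(220,170))
k=least_squares(lambda p:np.concatenate([proj(t,p)[0]-kt,proj(s,p)[0]-ks]),[.6,.1,.19]); print("knob",k.x,k.fun.round(1))
q=fitknob(o.x,[(t,kt),(s,ks)],[.2,.2]); print(q.x,q.fun.round(1),pose(o.x,knob(*q.x)))
for a,b in((.23,.3),(.23,0),(-.23,0),(-.23,.3)): print(a,b,knob(a,b).round(4),pose(o.x,knob(a,b)).round(3))
E
```

```text
[ 0.5643819   0.07332752 -0.17185784] [-0.4 -0.5  0.2 -0.2 -0.2  0.2 -0.6  0.7 -1.3 -0.6  0.4 -0.4  0.5 -0.8]
knob [0.61805011 0.09722959 0.1915293 ] [-0.   0.2 -0.3 -0. ]
[-0.19949012  0.29167839] [ 0.2  0.3 -0.3  0.3] [[0.61806487 0.09675809 0.18959056]]
0.23 0.3 [ 0.0502 -0.037   0.1881] [[0.608 0.028 0.188]]
0.23 0 [ 0.     -0.0388  0.1955] [[0.558 0.035 0.196]]
-0.23 0 [0.     0.0388 0.1955] [[0.571 0.112 0.196]]
-0.23 0.3 [0.0502 0.037  0.1881] [[0.62  0.101 0.188]]
```

Emit:
send_rows --steps '[{"dp": [-20, 15, -5], "roll": 0.11, "jaw": 0}, {"dp": [-60, 46, -15], "roll": 0.22, "jaw": 0}, {"dp": [-105, 81, -20], "roll": 0.34, "jaw": 0}, {"dp": [-150, 116, -20], "roll": 0.45, "jaw": 0}, {"dp": [-190, 148, -20], "roll": 0.557, "jaw": 0}]'

```text
time_s: 0.92
tcp_pos: [0.3746, -0.4154, 0.2608]
eef_rot: [-180.0, 0.0, 169.9]
contact_force: [0.4, -0.3, -0.5]
gripper_width: 0.0432
gripper_force: 0.0
```

```bash
cat >> h.py <<'E'
SEL=[.5644,.0733,-.1719]
def to(r,u,v,z):
    """dp (mm, tool axes) from here to selector-frame u,v and world z; also where we are now"""
    s=r.get_state(); p=s["tcp_pos"]; yw=np.radians(s["eef_rot"][2]); T=pose(SEL,[[u,v,z]])[0]; d=T-p
    c,k=np.cos(SEL[2]),np.sin(SEL[2]); e=p[:2]-SEL[:2]
    print("t",round(s["time_s"],2),"uv",np.round(1e3*np.array([c*e[0]+k*e[1],-k*e[0]+c*e[1]]),1),"z",p[2].round(4),"rot",s["eef_rot"].round(1),"F",s["contact_force"].round(1))
    print("dp",np.round(1e3*np.array([np.cos(yw)*d[0]+np.sin(yw)*d[1],np.sin(yw)*d[0]-np.cos(yw)*d[1],-d[2]]),1))
E
python3 -c "
from h import *; from plant import r
to(r,.105,.035,.26)"
```

```text
t 0.93 uv [-103.4 -514. ] z 0.2608 rot [-180.     0.   169.9] F [ 0.4 -0.3 -0.5]
dp [-206.3  549.8    0.8]
```

Emit:
send_rows --steps '[{"dp": [-18, 47, 0], "roll": 0, "jaw": 0}, {"dp": [-38, 100, 0], "roll": 0, "jaw": 0}, {"dp": [-58, 153, 0], "roll": 0, "jaw": 0}, {"dp": [-78, 206, 0], "roll": 0, "jaw": 0}, {"dp": [-98, 258, 0], "roll": 0, "jaw": 0}]'

```text
time_s: 1.55
tcp_pos: [0.5154, -0.178, 0.2609]
eef_rot: [180.0, 0.0, 170.1]
contact_force: [1.4, -0.4, 0.3]
gripper_width: 0.0008
gripper_force: 0.0
```

Emit:
send_rows --steps '[{"dp": [-22, 54, 0], "roll": 0, "jaw": 0}, {"dp": [-46, 110, 0], "roll": 0, "jaw": 0}, {"dp": [-70, 168, 0], "roll": 0, "jaw": 0}, {"dp": [-92, 225, 0], "roll": 0, "jaw": 0}, {"dp": [-106, 275, 0], "roll": 0, "jaw": 0}]'

```text
time_s: 2.17
tcp_pos: [0.6671, 0.0751, 0.2602]
eef_rot: [-180.0, -0.0, 170.2]
contact_force: [0.1, -0.5, -0.2]
gripper_width: 0.0004
gripper_force: 0.0
```

```bash
python3 -c "
from h import *; from plant import r
to(r,.105,.035,.19)
c=r.capture('wrist'); cv2.imwrite('pics/w1.png',c['image']); print(proj(c,pose(SEL,knob(-.2,.29))))
c=r.capture('side'); cv2.imwrite('pics/s2.png',cv2.resize(c['image'][100:280,180:360],None,fx=3.2,fy=3.2))"
```

```text
t 2.17 uv [100.9  19.4] z 0.2602 rot [-180.    -0.   170.2] F [ 0.1 -0.5 -0.2]
dp [-4.1 15.6 70.2]
[[279.42075749 130.0256264 ]]
```

View pics/w1.png

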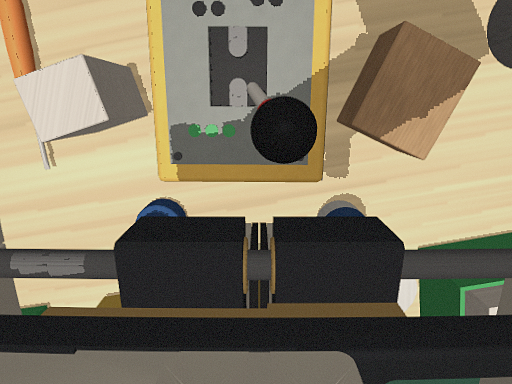

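The wrist picture shows the knob at (284,130), close to the predicted (279,130), and the shut fingers stand ahead of it. I'll check the finger profile in the side crop.

View pics/s2.png

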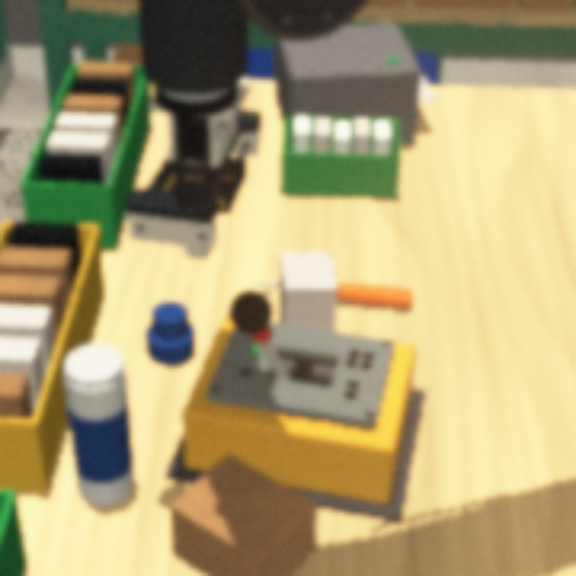

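```bash
python3 -c "
from h import *; from plant import r
p=r.get_state()['tcp_pos']; c=r.capture('side')
for dz in(-.014,.05): print(((proj(c,p+[0,0,dz])-[180,100])*3.2).round())
cv2.imwrite('pics/s3.png',cv2.resize(c['image'][110:200,200:290],None,fx=6,fy=6,interpolation=cv2.INTER_CUBIC))"
```

```text
[[200. 252.]]
[[198. 196.]]
```

View pics/s3.png

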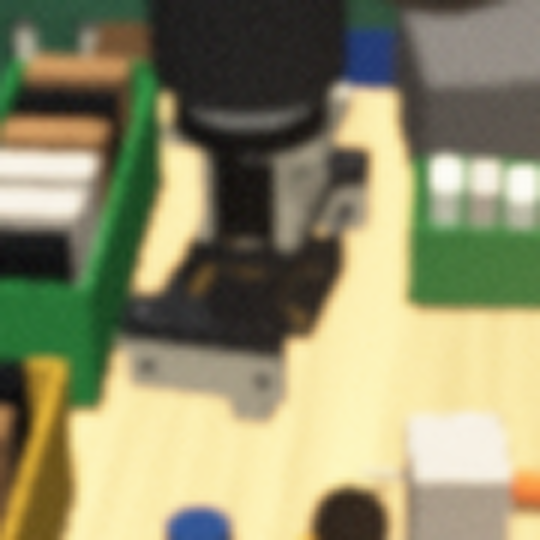

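Emit:
send_rows --steps '[{"dp": [-2, 8, 15], "roll": 0, "jaw": 0}, {"dp": [-4, 16, 35], "roll": 0, "jaw": 0}, {"dp": [-4, 16, 55], "roll": 0, "jaw": 0}, {"dp": [-4, 16, 70], "roll": 0, "jaw": 0}, {"dp": [-4, 16, 72], "roll": 0, "jaw": 0}]'

```text
time_s: 2.95
tcp_pos: [0.6721, 0.0875, 0.1867]
eef_rot: [-179.9, -0.1, 170.1]
contact_force: [-0.0, -0.0, 0.7]
gripper_width: 0.0002
gripper_force: 0.0
```

Emit:
send_rows --steps '[{"dp": [4, 0, 0], "roll": 0, "jaw": 0}, {"dp": [9, 0, 0], "roll": 0, "jaw": 0}, {"dp": [14, 0, 0], "roll": 0, "jaw": 0}, {"dp": [19, 0, 0], "roll": 0, "jaw": 0}, {"dp": [24, 0, 0], "roll": 0, "jaw": 0}]'

```text
time_s: 3.58
tcp_pos: [0.6492, 0.0924, 0.189]
eef_rot: [180.0, 0.1, 170.1]
contact_force: [3.5, 0.2, 1.7]
gripper_width: 0.0002
gripper_force: 1.7
```

```bash
python3 -c "
from h import *; from plant import r
to(r,.032,.035,.19)"
```

```text
t 3.58 uv [80.3 33.3] z 0.189 rot [1.800e+02 1.000e-01 1.701e+02] F [3.5 0.2 1.7]
dp [48.3  1.7 -1. ]
```

Emit:
send_rows --steps '[{"dp": [5, 0, 0], "roll": 0, "jaw": 0}, {"dp": [10, 0, 0], "roll": 0, "jaw": 0}, {"dp": [15, 0, 0], "roll": 0, "jaw": 0}, {"dp": [20, 0, 0], "roll": 0, "jaw": 0}, {"dp": [25, 0, 0], "roll": 0, "jaw": 0}]'

```text
time_s: 4.2
tcp_pos: [0.6241, 0.0966, 0.1884]
eef_rot: [-180.0, -0.0, 170.1]
contact_force: [3.5, 0.6, 1.6]
gripper_width: 0.0004
gripper_force: 1.7
```

Emit:
send_rows --steps '[{"dp": [4, 0, 0], "roll": 0, "jaw": 0}, {"dp": [8, 0, 0], "roll": 0, "jaw": 0}, {"dp": [12, 0, 0], "roll": 0, "jaw": 0}, {"dp": [16, 0, 0], "roll": 0, "jaw": 0}, {"dp": [18, 0, 0], "roll": 0, "jaw": 0}]'

```text
time_s: 4.82
tcp_pos: [0.6066, 0.0996, 0.1885]
eef_rot: [-180.0, -0.0, 170.1]
contact_force: [2.0, 0.8, 2.8]
gripper_width: 0.0008
gripper_force: 1.4
```

```bash
python3 -c "
from h import *; from plant import r
to(r,.032,.035,.19)
c=r.capture('wrist'); cv2.imwrite('pics/w2.png',c['image']); print(proj(c,pose(SEL,[knob(-.23,0),knob(-.23,.05)])))"
```

```text
t 4.83 uv [37.  33.1] z 0.1885 rot [-180.    -0.   170.1] F [2.  0.8 2.8]
dp [ 5.   1.9 -1.5]
[[273.14779185 180.04984633]
 [272.80835276 198.57381556]]
```

View pics/w2.png

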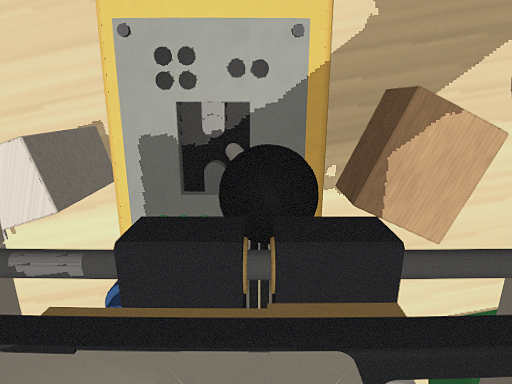

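The wrist view puts the knob at (269,194), so shift is about +0.035. The shank at (232,152) is just forward of the H centre row at about 147. I'll push 6 mm more.

Emit:
send_rows --steps '[{"dp": [3, 0, 0], "roll": 0, "jaw": 0}, {"dp": [6, 0, 0], "roll": 0, "jaw": 0}, {"dp": [6, 0, 0], "roll": 0, "jaw": 0}]'

```text
time_s: 5.25
tcp_pos: [0.6006, 0.1006, 0.1885]
eef_rot: [-180.0, -0.0, 170.1]
contact_force: [2.4, 0.5, 1.4]
gripper_width: 0.0004
gripper_force: 1.1
```

Emit:
send_rows --steps '[{"dp": [-8, 0, 0], "roll": 0, "jaw": 0}, {"dp": [-20, 0, 0], "roll": 0, "jaw": 0}, {"dp": [-25, 12, 0], "roll": 0, "jaw": 0}, {"dp": [-25, 40, 0], "roll": 0, "jaw": 0}, {"dp": [-25, 70, 0], "roll": 0, "jaw": 0}]'

```text
time_s: 5.88
tcp_pos: [0.6379, 0.1672, 0.1883]
eef_rot: [-180.0, -0.0, 170.1]
contact_force: [-0.5, -0.1, 0.4]
gripper_width: 0.0008
gripper_force: 0.0
```

```bash
python3 -c "
from h import *; from plant import r
to(r,0,.105,.19)
c=r.capture('side'); a=px((231,163),6,(220,170)); print(proj(c,pose(SEL,[knob(-.22,0),knob(-.22,.05),knob(-.22,-.05)])))
c=r.capture('wrist'); cv2.imwrite('pics/w3.png',c['image']); print(proj(c,pose(SEL,[knob(-.22,0),knob(-.22,.05),knob(-.22,-.05)])))"
```

```text
t 5.88 uv [ 56.4 105.1] z 0.1883 rot [-180.    -0.   170.1] F [-0.5 -0.1  0.4]
dp [56.4 -0.1 -1.7]
[[272.62257947 198.68703929]
 [269.96687638 198.33136683]
 [275.28861493 199.13120746]]
[[ 91.22905926 135.66174152]
 [ 93.90877211 155.53617534]
 [ 88.79204453 115.08164784]]
```

View pics/w3.png

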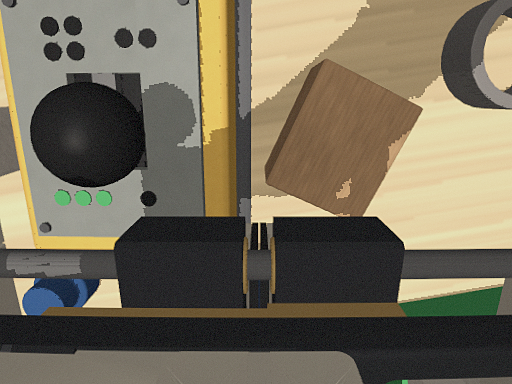

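The knob is at (88,134) against (91,136) predicted for shift 0, so the lever is in the middle. Next I go round to its left and push right.

Emit:
send_rows --steps '[{"dp": [18, 0, 0], "roll": 0, "jaw": 0}, {"dp": [40, 0, 0], "roll": 0, "jaw": 0}, {"dp": [57, 0, 0], "roll": 0, "jaw": 0}, {"dp": [57, -8, 0], "roll": 0, "jaw": 0}, {"dp": [57, -16, 0], "roll": 0, "jaw": 0}]'

```text
time_s: 6.6
tcp_pos: [0.5789, 0.1592, 0.1888]
eef_rot: [180.0, 0.0, 170.2]
contact_force: [-0.5, 0.3, 0.3]
gripper_width: 0.0005
gripper_force: 0.0
```

Emit:
send_rows --steps '[{"dp": [0, -5, 0], "roll": 0, "jaw": 0}, {"dp": [0, -10, 0], "roll": 0, "jaw": 0}, {"dp": [0, -15, 0], "roll": 0, "jaw": 0}, {"dp": [0, -20, 0], "roll": 0, "jaw": 0}, {"dp": [0, -25, 0], "roll": 0, "jaw": 0}]'

```text
time_s: 7.22
tcp_pos: [0.5751, 0.1349, 0.1892]
eef_rot: [179.9, 0.1, 170.2]
contact_force: [0.8, 3.7, 5.1]
gripper_width: 0.0003
gripper_force: 2.3
```

```bash
python3 -c "
from h import *; from plant import r
to(r,0,.005,.19)"
```

```text
t 7.22 uv [-0.  62.5] z 0.1892 rot [1.799e+02 1.000e-01 1.702e+02] F [0.8 3.7 5.1]
dp [ -0.  -57.5  -0.8]
```

Emit:
send_rows --steps '[{"dp": [0, -5, -1], "roll": 0, "jaw": 0}, {"dp": [0, -10, -1], "roll": 0, "jaw": 0}, {"dp": [0, -15, -1], "roll": 0, "jaw": 0}, {"dp": [0, -20, -1], "roll": 0, "jaw": 0}, {"dp": [0, -25, -1], "roll": 0, "jaw": 0}]'

```text
time_s: 7.85
tcp_pos: [0.5699, 0.1096, 0.1894]
eef_rot: [-180.0, -0.0, 170.1]
contact_force: [1.0, 2.7, 2.6]
gripper_width: 0.0006
gripper_force: 1.7
```

Emit:
send_rows --steps '[{"dp": [0, -4, 0.5], "roll": 0, "jaw": 0}, {"dp": [0, -8, 1], "roll": 0, "jaw": 0}, {"dp": [0, -12, 1.5], "roll": 0, "jaw": 0}, {"dp": [0, -16, 2.5], "roll": 0, "jaw": 0}, {"dp": [0, -20, 3.5], "roll": 0, "jaw": 0}]'

```text
time_s: 8.48
tcp_pos: [0.5666, 0.09, 0.1859]
eef_rot: [-180.0, -0.0, 170.1]
contact_force: [0.5, 2.2, 2.4]
gripper_width: 0.0003
gripper_force: 1.4
```

```bash
python3 -c "
from h import *; from plant import r
to(r,0,.005,.187)"
```

```text
t 8.47 uv [-0.7 16.8] z 0.1859 rot [-180.    -0.   170.1] F [0.5 2.2 2.4]
dp [ -0.7 -11.8  -1.1]
```

Forces are small. I'll go to the right-hand stop while watching the force.

Emit:
send_rows --steps '[{"dp": [0, -3, 0.5], "roll": 0, "jaw": 0}, {"dp": [0, -6, 1], "roll": 0, "jaw": 0}, {"dp": [0, -9, 1.5], "roll": 0, "jaw": 0}, {"dp": [0, -11, 2], "roll": 0, "jaw": 0}]'

```text
time_s: 8.98
tcp_pos: [0.5647, 0.0793, 0.184]
eef_rot: [-180.0, -0.0, 170.1]
contact_force: [1.2, 2.0, 2.0]
gripper_width: 0.0007
gripper_force: 1.2
```

```bash
python3 -c "
from h import *; from plant import r
to(r,0,.005,.187)
c=r.capture('wrist'); cv2.imwrite('pics/w4.png',c['image']); print(proj(c,pose(SEL,[knob(.23,0),knob(.18,0),knob(.23,.05)])))"
```

```text
t 8.97 uv [-0.7  5.9] z 0.184 rot [-180.    -0.   170.1] F [1.2 2.  2. ]
dp [-0.7 -0.9 -3. ]
[[162.08585919 263.12740949]
 [179.38044264 265.03388213]
 [163.85848664 279.4576311 ]]
```

View pics/w4.png

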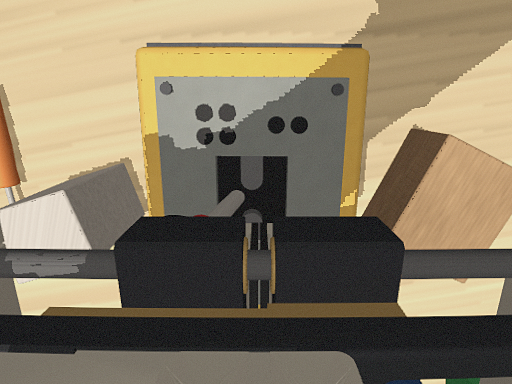

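The knob is hidden behind the fingers. The shank at (235,200) leans into the right side, but the 2 N force says it is not yet at the stop. I'll push a little more.

Emit:
send_rows --steps '[{"dp": [0, -2, 0], "roll": 0, "jaw": 0}, {"dp": [0, -4, 0.5], "roll": 0, "jaw": 0}]'

```text
time_s: 9.28
tcp_pos: [0.5641, 0.0755, 0.1835]
eef_rot: [-180.0, -0.0, 170.1]
contact_force: [0.0, 2.3, 1.9]
gripper_width: 0.0002
gripper_force: 1.2
```

Emit:
send_rows --steps '[{"dp": [0, -1, 0], "roll": 0, "jaw": 0}, {"dp": [0, -2, 0], "roll": 0, "jaw": 0}]'

```text
time_s: 9.52
tcp_pos: [0.5637, 0.0735, 0.1834]
eef_rot: [-180.0, -0.0, 170.1]
contact_force: [-0.1, 2.5, 0.0]
gripper_width: 0.0006
gripper_force: 1.1
```

Emit:
send_rows --steps '[{"dp": [0, -1, 0], "roll": 0, "jaw": 0}, {"dp": [0, -2, 0], "roll": 0, "jaw": 0}, {"dp": [0, -3, 0], "roll": 0, "jaw": 0}]'

```text
time_s: 9.9
tcp_pos: [0.5633, 0.0711, 0.1833]
eef_rot: [180.0, -0.0, 170.1]
contact_force: [1.1, 6.1, -1.7]
gripper_width: 0.0003
gripper_force: 2.9
```

6 N, so it is at the right stop. I back off left and go round behind.

Emit:
send_rows --steps '[{"dp": [0, 8, 0], "roll": 0, "jaw": 0}, {"dp": [0, 30, 0], "roll": 0, "jaw": 0}, {"dp": [15, 34, 0], "roll": 0, "jaw": 0}, {"dp": [45, 34, 0], "roll": 0, "jaw": 0}, {"dp": [70, 34, 0], "roll": 0, "jaw": 0}]'

```text
time_s: 10.52
tcp_pos: [0.4986, 0.1165, 0.1832]
eef_rot: [-179.9, -0.0, 170.2]
contact_force: [-0.5, 0.5, 0.6]
gripper_width: 0.0004
gripper_force: 0.0
```

```bash
python3 -c "
from h import *; from plant import r
to(r,-.06,-.037,.188)
for n,f,o in (('top',5.5,(180,170)),('side',6,(220,170))):
  c=r.capture(n); im=c['image']; print(n,proj(c,pose(SEL,[knob(.23,0),knob(.18,0),knob(.23,.05)])).round(1).tolist())
  if n=='side': cv2.imwrite('pics/s5.png',cv2.resize(im[170:270,220:330],None,fx=6,fy=6,interpolation=cv2.INTER_CUBIC))"
```

```text
t 10.53 uv [-72.2  31.3] z 0.1832 rot [-179.9   -0.   170.2] F [-0.5  0.5  0.6]
dp [-12.2 -68.3  -4.8]
top [[238.2, 218.7], [235.1, 218.1], [238.7, 215.6]]
side [[277.3, 185.1], [276.9, 186.1], [274.8, 184.8]]
```

View pics/s5.png

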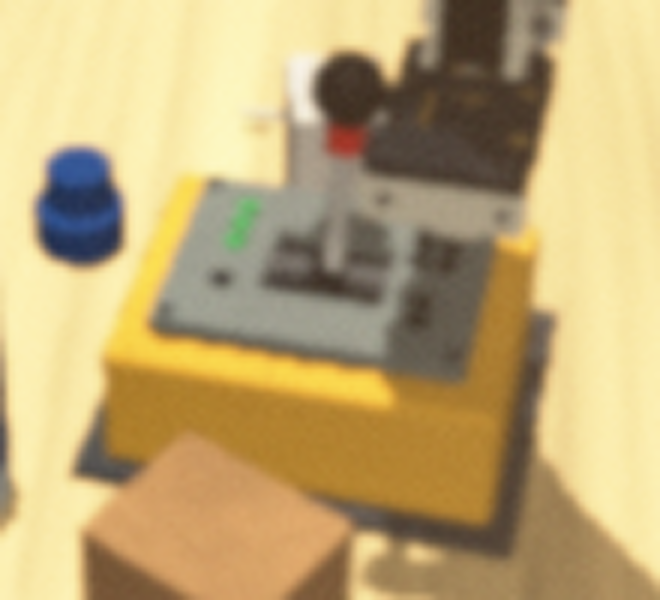

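The side crop has the knob at (350,90), which is px (278,185). That matches across +0.23 and shift about 0. Now in behind it and push forward.

Emit:
send_rows --steps '[{"dp": [0, -15, -2], "roll": 0, "jaw": 0}, {"dp": [0, -45, -4], "roll": 0, "jaw": 0}, {"dp": [-6, -68, -4], "roll": 0, "jaw": 0}, {"dp": [-20, -69, -4], "roll": 0, "jaw": 0}, {"dp": [-32, -69, -4], "roll": 0, "jaw": 0}]'

```text
time_s: 11.25
tcp_pos: [0.521, 0.0422, 0.1877]
eef_rot: [180.0, 0.0, 170.1]
contact_force: [0.5, -0.2, -0.4]
gripper_width: 0.0007
gripper_force: 0.0
```

Emit:
send_rows --steps '[{"dp": [-5, 0, 0], "roll": 0, "jaw": 0}, {"dp": [-10, 0, 0], "roll": 0, "jaw": 0}, {"dp": [-15, 0, 0], "roll": 0, "jaw": 0}, {"dp": [-20, 0, 0.5], "roll": 0, "jaw": 0}, {"dp": [-25, 0, 1], "roll": 0, "jaw": 0}]'

```text
time_s: 11.88
tcp_pos: [0.5447, 0.0384, 0.1866]
eef_rot: [-180.0, -0.0, 170.1]
contact_force: [-3.2, -0.3, 2.8]
gripper_width: 0.0003
gripper_force: 1.2
```

```bash
python3 -c "
from h import *; from plant import r
to(r,.019,-.037,.182)"
```

```text
t 11.88 uv [-13.5 -37.8] z 0.1866 rot [-180.    -0.   170.1] F [-3.2 -0.3  2.8]
dp [-32.5   0.8   4.6]
```

Emit:
send_rows --steps '[{"dp": [-5, 0, 0.5], "roll": 0, "jaw": 0}, {"dp": [-10, 0, 1], "roll": 0, "jaw": 0}, {"dp": [-15, 0, 2], "roll": 0, "jaw": 0}, {"dp": [-20, 0, 3], "roll": 0, "jaw": 0}, {"dp": [-24, 0, 4], "roll": 0, "jaw": 0}]'

```text
time_s: 12.5
tcp_pos: [0.5685, 0.0343, 0.1824]
eef_rot: [180.0, 0.0, 170.1]
contact_force: [-3.1, 0.6, 1.5]
gripper_width: 0.0004
gripper_force: 1.0
```

Emit:
send_rows --steps '[{"dp": [-2, 0, 0.5], "roll": 0, "jaw": 0}, {"dp": [-4, 0, 1], "roll": 0, "jaw": 0}, {"dp": [-6, 0, 1.5], "roll": 0, "jaw": 0}]'

```text
time_s: 12.88
tcp_pos: [0.5741, 0.0333, 0.1811]
eef_rot: [180.0, 0.0, 170.1]
contact_force: [-2.7, 0.0, 1.5]
gripper_width: 0.0003
gripper_force: 1.0
```

Emit:
send_rows --steps '[{"dp": [-1, 0, 0], "roll": 0, "jaw": 0}, {"dp": [-2, 0, 0], "roll": 0, "jaw": 0}, {"dp": [-3, 0, 0.5], "roll": 0, "jaw": 0}]'

```text
time_s: 13.25
tcp_pos: [0.5771, 0.0328, 0.1806]
eef_rot: [180.0, 0.0, 170.1]
contact_force: [-2.1, 1.0, 1.3]
gripper_width: 0.0003
gripper_force: 1.1
```

Emit:
send_rows --steps '[{"dp": [-1, 0, 0], "roll": 0, "jaw": 0}, {"dp": [-2, 0, 0], "roll": 0, "jaw": 0}]'

```text
time_s: 13.5
tcp_pos: [0.5786, 0.0324, 0.1804]
eef_rot: [-180.0, -0.0, 170.1]
contact_force: [-3.2, 2.0, 0.5]
gripper_width: 0.0003
gripper_force: 2.0
```

Emit:
send_rows --steps '[{"dp": [-1, 0, 0], "roll": 0, "jaw": 0}, {"dp": [-2, 0, 0], "roll": 0, "jaw": 0}, {"dp": [-2, 0, 0], "roll": 0, "jaw": 0}]'

```text
time_s: 13.88
tcp_pos: [0.5802, 0.032, 0.1801]
eef_rot: [-180.0, -0.1, 170.1]
contact_force: [-4.8, 2.3, 0.2]
gripper_width: 0.0003
gripper_force: 2.8
```

Emit:
send_rows --steps '[{"dp": [-1, 0, 0], "roll": 0, "jaw": 0}, {"dp": [-1.5, 0, 0], "roll": 0, "jaw": 0}, {"dp": [-1.5, 0, 0], "roll": 0, "jaw": 0}]'

```text
time_s: 14.25
tcp_pos: [0.5812, 0.0318, 0.1798]
eef_rot: [-180.0, -0.1, 170.1]
contact_force: [-6.2, 2.6, -0.3]
gripper_width: 0.0005
gripper_force: 3.3
```

The force rises steadily against the cushion, so it is at the end. I come straight back clear, rise, and check.

Emit:
send_rows --steps '[{"dp": [6, 0, 0], "roll": 0, "jaw": 0}, {"dp": [22, 0, 0], "roll": 0, "jaw": 0}, {"dp": [50, 0, 0], "roll": 0, "jaw": 0}, {"dp": [80, 0, -20], "roll": 0, "jaw": 0}, {"dp": [105, 0, -60], "roll": 0, "jaw": 0}]'

```text
time_s: 14.88
tcp_pos: [0.4769, 0.0494, 0.2402]
eef_rot: [-179.9, -0.1, 170.1]
contact_force: [0.7, 0.2, 0.4]
gripper_width: 0.0005
gripper_force: 0.0
```

Emit:
send_rows --steps '[{"dp": [0, -30, -30], "roll": 0, "jaw": 0}, {"dp": [0, -75, -40], "roll": 0, "jaw": 0}, {"dp": [0, -120, -40], "roll": 0, "jaw": 0}, {"dp": [0, -150, -40], "roll": 0, "jaw": 0}, {"dp": [0, -150, -40], "roll": 0, "jaw": 0}]'

```text
time_s: 15.5
tcp_pos: [0.4525, -0.0995, 0.281]
eef_rot: [180.0, 0.1, 170.0]
contact_force: [-0.5, 0.4, 0.6]
gripper_width: 0.0004
gripper_force: 0.0
```

```bash
python3 -c "
from h import *; from plant import r
to(r,0,0,.188)
ims=[]
for n,f,o in (('top',5,(180,170)),('side',5,(220,160))):
  c=r.capture(n); im=c['image']; print(n,((proj(c,pose(SEL,[knob(.23,.3),knob(.23,.25),knob(.18,.3)]))-o)*f).round(1).tolist())
  ims.append(cv2.resize(im[o[1]:o[1]+100,o[0]:o[0]+80],None,fx=f,fy=f,interpolation=cv2.INTER_CUBIC))
cv2.imwrite('pics/end.png',np.hstack(ims))"
```

```text
t 15.5 uv [ -80.7 -189.4] z 0.281 rot [1.8e+02 1.0e-01 1.7e+02] F [-0.5  0.4  0.6]
dp [-80.2 189.6  93. ]
top [[305.0, 153.2], [303.0, 167.5], [290.4, 150.2]]
side [[211.6, 125.5], [223.8, 124.0], [208.9, 130.2]]
```

View pics/end.png

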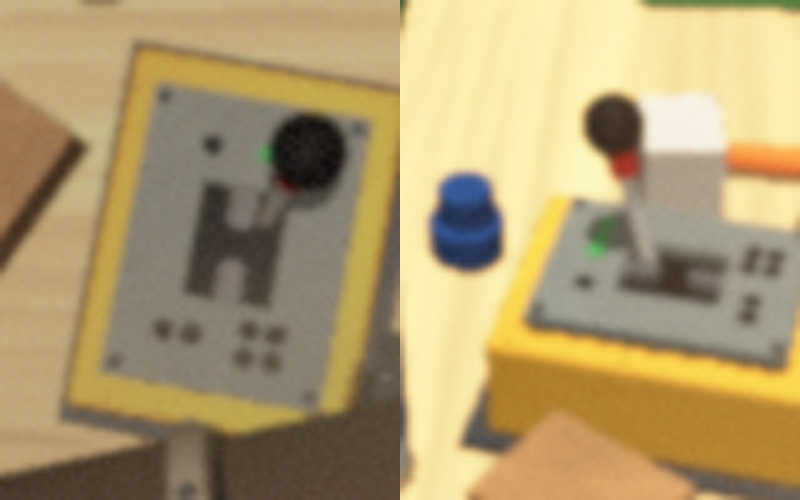

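Both views put the knob fully home: top (308,152) against (305,153) predicted, side (213,124) against (212,125). The arm is clear.

```bash
python3 -c "
from plant import r
print(r.close_job())"
```

```text
the job is handed in; nothing more can be done
None
```

The lever was pushed to the middle, across and forward, the last camera check showed it fully home in the third slot with the arm clear, and I handed the job in at about 15.5 s (no verdict came back).

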